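# Clamp a drawer-pull blank in the routing jig

## Robot

A 6-joint arm with a two-finger parallel gripper is mounted at the origin on the work surface. World frame = base frame: x ahead of the robot, y to its left, z up, the work surface at z = 0. Lengths are in m, angles in degrees, forces in N, time in s.
With the tool pointing down it reaches from about 0.4 to 0.825 m from the base axis. Payload 7 kg.
Tool frame: the origin (TCP) lies at the very end of the fingers, on their centre line; the grasp point (between the pads) lies 19 mm behind it; z points along the fingers, y is the direction in which the jaws open and shut (so a half turn about z gives the same grasp; the last joint's range is limited). The gripper opens to 88 mm and grips with 3 to 60 N. Pads are 19 mm wide; open, the fingers measure 130 mm over their backs; the gripper's body (78 mm by 193 mm) begins 47 mm behind the grasp point.
Start: joints at [-55.571, 20.546, 0.682, 0, -70.136, -16.507], TCP at [0.208, -0.642, 0.227] pointing down, gripper open.
Joint ranges: [-176.03, 176.03], [-82.01, 121.73], [-58.28, 71.71], [-173.87, 95.51], [-174.79, -0.11], [-173.66, 173.66]. Speed limits (degrees/s): [136.94, 136.94, 172.46, 180, 180, 180].

## Interface

Orientations are given as [roll, pitch, yaw] about the fixed x, y, z axes, in that order (R = Rz(yaw) Ry(pitch) Rx(roll)).
In Python, from plant import telemetry, optics, ctrl gives the robot as it stands.
- The arm moves only by the tool servo_tool, never from a script. Its argument "rows" is a list of rows, each a list of 3 entries, a list of its own where there are three numbers: the shift along the tool's x, y, z in m, then the turn, a rotation vector about the tool's x, y, z in units of 6 degrees (1.0 is 6 degrees), then the closure, from 0 (fully open) to 1 (shut). A call has 1 to 20 rows; each row shifts and turns the commanded pose from where the row before left it, along the tool's axes as they then stand; what a row does not reach is not made up. A row lasts 1/12 s, in which the tool goes at most 41.7 mm and 7.16 degrees, less where a joint would pass 70% of its speed; a pose out of reach is approached as far as the arm can. A call is refused whole if a number of a shift passes 0.0417 or a number of a turn 1, either way. A call with a gripper value outside its range is refused whole. The fingers move at their own pace and stop on an object; the grip force is fixed at half the most. Time passes only in rows, so rows that do not move let the fingers close. It gives the time, the measured TCP pose, the force and the opening at its end, in the units of the state.
- telemetry.get_obs(): the state, without advancing time (a new reading comes with each control period).
- optics.snapshot(name): name is "scene" or "top" or "wrist"; returns the picture (420x560x3 uint8, red, green, blue); there is no depth.
- optics.camera_info(name): a dict with "mtx" (3x3 intrinsics, pixels), "rvec" (rotation vector, rad) and "tvec" (3), from world to camera coordinates, as OpenCV has them. Camera axes: x right, y down, z forward; pixel columns grow to the right and rows downward; lengths in m; the calibration is good to about 2 mm. A picture is of the moment at which its call begins: read the wrist's pose just before it. camera_info takes no time and is no camera call; for the wrist camera it gives the pose at the moment of the call.
- ctrl.close_job(): hands the job in, once; it reports no verdict.
The state is a dict: "clock": time; "joint_pos": joint angles; "qvel": joint speeds; "tau": joint torques, N m; "tool_pos": TCP position; "orientation": TCP orientation; "force": force on the tool from outside, world axes, zero at the start; "moment": the same for the moment, N m; "opening": finger opening in m.
Only numpy, scipy, OpenCV 4.12 (cv2) and the standard library are available. Lean on these libraries where they do the work, as an engineer would, in place of code of your own. Each camera call takes 0.05 s, during which the arm holds its last target.

## Task

Swing the jig's clamp lever up out of the way, lay the one drawer-pull blank whose foot fills the jig's pocket flat on the pocket's floor, and swing the lever fully down again so that its pad sits on the blank. Leave the other two blanks out of the jig, and do not knock over the router or the glue bottle.

Things in the scene. Friction and masses are not known exactly. Their poses are not given: they have to be found in the camera images.
- jig: fixed jig: plywood base 200 mm long (x -83 to 117) by 105 by 15 thick; on it wooden walls 10 thick, 16 high (tops 31 above table) frame a pocket 117 (x) by 63 (y) inside, 16 deep. Beyond it, two steel cheeks 95 high (x 72 to 106, y -17 to 17) carry the clamp lever. Origin: on the table under the pocket's centre; x from pocket to hinge (away from the robot, yaw varies), z up.
- pocket (a point): centre of the pocket's floor, 15 mm above the table, axes as the jig's
- lever (a joint): clamp lever angle, rad: 0 fully down (level along the jig's -x over the pocket, pad just on top of a seated blank), 1.57 upright, stops at -0.04 and 2.1; grows as the handle swings up. May start partly raised. Stiff hinge, stays where left; 2 to 5 N at the handle bar. Steel bar 14 mm square; rubber pad 24 mm across, 85 mm from the hinge, its face 15 mm below the bar's centre line.
- lever_bar (a point): middle of the black round cross-bar handle at the lever's free end, 16 mm across and 110 long, along the jig's y (T shape: 48 mm free on each side of the lever), 170 mm from the hinge axis. At lever angle a it is at jig x = 85 - 170 cos a, y = 0, z = 84 + 170 sin a (mm).
- lever_hinge (a point): point on the lever's hinge axis, at jig x = 85, y = 0, z = 84 mm; axes as the jig's, the hinge turns about its y
- pull_a: the shortest of three pale wooden drawer-pull blanks, alike but for the foot's length: flat foot 92 mm long (x) by 56 wide (y) by 22 high; centred on it an upright grip rib 66 long (x) by 24 wide (y) by 32 high; 54 high in all. About 130 g, loose, lying on its foot; the three swap places. Origin: centre of the underside; x along its length, z up. Same either way round.
- pull_b: the middle of three pale wooden drawer-pull blanks, alike but for the foot's length: flat foot 110 mm long (x) by 56 wide (y) by 22 high; centred on it an upright grip rib 66 long (x) by 24 wide (y) by 32 high; 54 high in all. About 130 g, loose, lying on its foot; the three swap places. Origin: centre of the underside; x along its length, z up. Same either way round.
- pull_c: the longest of three pale wooden drawer-pull blanks, alike but for the foot's length: flat foot 126 mm long (x) by 56 wide (y) by 22 high; centred on it an upright grip rib 66 long (x) by 24 wide (y) by 32 high; 54 high in all. About 130 g, loose, lying on its foot; the three swap places. Origin: centre of the underside; x along its length, z up. Same either way round.
- router: bystander: hand-held trim router standing on its 90 mm square clear base, 210 mm high, 87 across, black and aluminium; to be left standing. Origin: centre of its underside, z up.
- glue: bystander: white glue bottle, 58 mm across, 170 high, to be left standing. Origin: centre of its underside, z up.
Things that resemble listed ones, but are neither listed nor needed, are in the scene too. What is shaped like the pull_b but purple or yellow is not meant.

How it is judged (in metres and radians):
On the way, in this order (a step that is already met when the one before it is completed fails the run):
1. the lever is swung up clear of the pocket (past 1.1 rad) (value of joint lever above 1.1 rad), for 0.2 s.
2. the middle-sized blank lies flat on the pocket's floor, let go, with the lever still up (past 0.9 rad) (x of pull_b in the frame of pocket between -0.006 and 0.006 m and y of pull_b in the frame of pocket between -0.006 and 0.006 m and z of pull_b in the frame of pocket between -0.004 and 0.005 m and angle between the x axis of pull_b and the x axis of jig, either way round below 0.12 rad and angle between pull_b's own z axis and vertical below 0.06 rad and value of joint lever above 0.9 rad and contact force between pull_b and the fingers below 0.2 N), for 0.2 s.
At the end, for the whole second after the job is handed in: The middle-sized blank lies at rest, flat on the pocket's floor (within 6 mm of centre along each axis, 5 mm in height, 0.12 rad in yaw either way round, 0.06 rad in tilt), the lever is below 0.06 rad, and the other two blanks are over 75 mm from the pocket's centre (x of pull_b in the frame of pocket between -0.006 and 0.006 m and y of pull_b in the frame of pocket between -0.006 and 0.006 m and z of pull_b in the frame of pocket between -0.004 and 0.005 m and angle between the x axis of pull_b and the x axis of jig, either way round below 0.12 rad and angle between pull_b's own z axis and vertical below 0.06 rad and value of joint lever below 0.06 rad and linear speed of pull_b below 0.02 m/s and horizontal distance between each of pull_a, pull_c and pocket above 0.075 m); the robot touches nothing.
It fails at once if the router or the glue bottle is knocked over (angle between any of router, glue's own z axis and vertical above 0.5 rad).
It also fails if it takes over 69 s, if anything falls off the work surface, if the arm or the gripper's body presses on something with over 40 N, if the wrist force passes 120 N, or if a joint passes its speed limit or range.

## Working session

There is one attempt and no reset: what is moved stays moved. The work goes in short steps, Python scripts to look and compute and a tool call to move; the robot and the scene stay as the last step left them, time stands still between calls to the robot, and variables do not carry over. Pictures are saved under pics/ and viewed, and the job is handed in when it is done.

Besides the shell and the picture viewer there is one more tool, called after "Call:" as a command line: name --argument value ..., lists and objects as JSON in quotes. servo_tool: Moves the arm, as the interface text tells. Its arguments: {"type":"object","properties":{"rows":{"type":"array"}},"required":["rows"]}

```bash
mkdir -p pics; ls
python3 - <<'E'
from plant import telemetry, optics, ctrl
import cv2
print(telemetry.get_obs())
for n in ("scene","top"):
    im=optics.snapshot(n); cv2.imwrite(f"pics/{n}0.png",im[:,:,::-1]); print(optics.camera_info(n))
E
```

```text
pics
{'clock': 0.0, 'joint_pos': array([-5.55725868e+01,  2.05915505e+01,  6.32812395e-01, -2.02060086e-02,
       -7.01370659e+01, -1.65062844e+01]), 'qvel': array([-0.00032804,  0.02763555,  0.13259288, -0.00808572, -0.03969132,
        0.00852163]), 'tau': array([-1.29392192e-03, -5.82725573e+01,  2.93055707e+01,  6.99680507e+00,
        7.12796827e-03, -9.40807922e-05]), 'tool_pos': array([ 0.20750962, -0.64177935,  0.22561383]), 'orientation': array([ 1.79902747e+02, -9.01049427e-03, -1.62085745e+02]), 'force': array([ 0.01418654, -0.03971921, -0.48437177]), 'moment': array([ 0.00911928, -0.02014092,  0.00015455]), 'opening': 0.08764387806972673}
{'mtx': array([[429.08115282,   0.        , 278.21820532],
       [  0.        , 429.08115282, 201.49489934],
       [  0.        ,   0.        ,   1.        ]]), 'rvec': array([ 2.11375003,  1.59261373, -0.47679273]), 'tvec': array([-0.17271277, -0.3481664 ,  1.42515076])}
{'mtx': array([[469.49335949,   0.        , 285.82038076],
       [  0.        , 469.49335949, 199.74112795],
       [  0.        ,   0.        ,   1.        ]]), 'rvec': array([ 2.16884606, -2.16569447,  0.10167488]), 'tvec': array([0.020739  , 0.5203041 , 1.05904064])}
```

View pics/scene0.png

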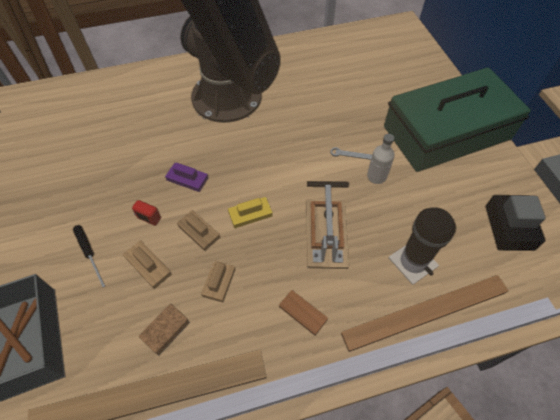

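View pics/top0.png

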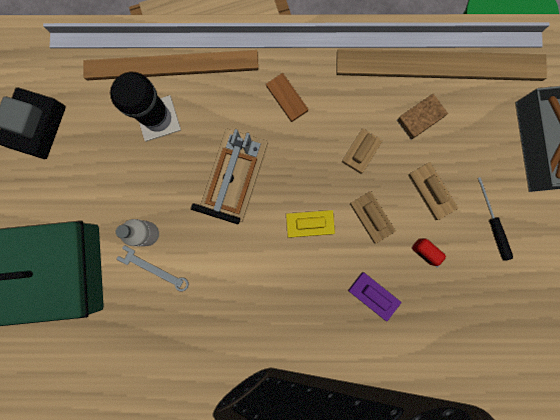

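The top view shows three pale blanks, at about (362,150), (372,217) and (433,191). The yellow (311,223) and purple (375,296) ones are decoys. The jig is at about (232,180) with its lever raised a little. I'll enlarge both areas.

Run:
```python
import cv2
im=cv2.imread("pics/top0.png")
cv2.imwrite("pics/c1.png",cv2.resize(im[120:250,335:465],None,fx=6*0.76,fy=6*.76,interpolation=cv2.INTER_CUBIC))
cv2.imwrite("pics/c2.png",cv2.resize(im[115:235,180:280],None,fx=5,fy=5,interpolation=cv2.INTER_CUBIC))
im=cv2.imread("pics/scene0.png")
cv2.imwrite("pics/c3.png",cv2.resize(im[170:280,290:370],None,fx=5,fy=5,interpolation=cv2.INTER_CUBIC))
```

```text
(no output)
```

View pics/c1.png

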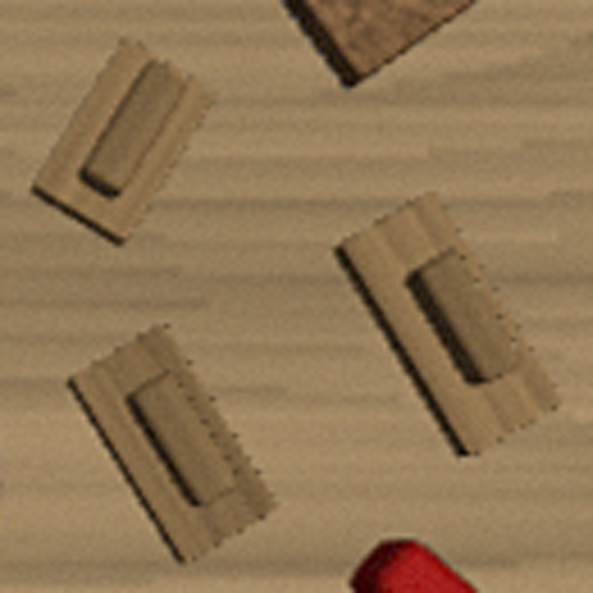

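View pics/c2.png

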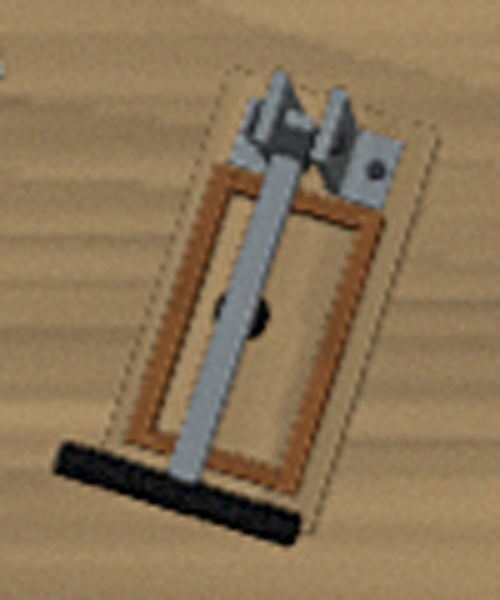

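View pics/c3.png

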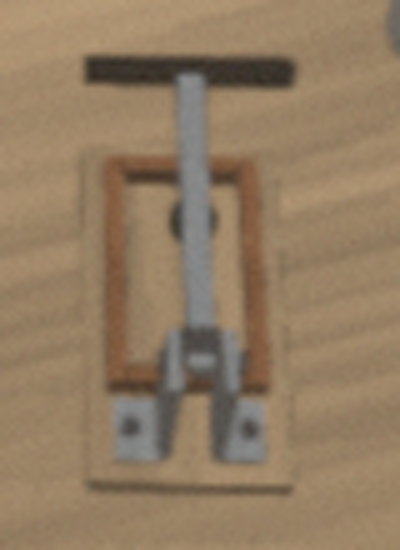

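```bash
cat > h.py <<'E'
import numpy as np, cv2
from plant import telemetry, optics
def cam(n):
    c=optics.camera_info(n); R=cv2.Rodrigues(c['rvec'])[0]; return c['mtx'],R,np.array(c['tvec']).ravel()
def ray(n,px,c=None):
    K,R,t=c or cam(n); d=R.T@np.linalg.inv(K)@np.array([px[0],px[1],1.]); return -R.T@t,d
def atz(n,px,z,c=None):
    o,d=ray(n,px,c); return o+d*(z-o[2])/d[2]
def proj(n,P,c=None):
    K,R,t=c or cam(n); q=K@(R@np.asarray(P,float)+t); return q[:2]/q[2]
def unc(p,s,x0,y0): return ((p[0]+.5)/s-.5+x0,(p[1]+.5)/s-.5+y0)
def tri(obs):
    A=np.zeros((3,3));b=np.zeros(3)
    for n,px in obs:
        o,d=ray(n,px); d/=np.linalg.norm(d); M=np.eye(3)-np.outer(d,d);A+=M;b+=M@o
    return np.linalg.solve(A,b)
E
python3 - <<'E'
from h import *
def rect(pts,s,x0,y0,z,name):
    P=np.array([atz("top",unc(p,s,x0,y0),z)[:2] for p in pts])
    L=[np.linalg.norm(P[i]-P[(i+1)%4])*1e3 for i in range(4)]
    a=P[0]+P[1]-P[2]-P[3]; b=P[1]+P[2]-P[0]-P[3]
    print(name,P.mean(0).round(4),np.round(L,1),"dirs",[round(float(np.degrees(np.arctan2(v[1],v[0]))),1) for v in (a,b)])
s=593/130
rect([(125,40),(212,97),(122,242),(36,187)],s,335,120,.022,"A")
rect([(165,325),(273,510),(184,562),(70,382)],s,335,120,.022,"LL")
rect([(430,193),(556,405),(465,455),(338,248)],s,335,120,.022,"R")
rect([(215,167),(383,215),(295,492),(127,440)],5,180,115,.031,"wall")
rect([(228,68),(440,130),(310,535),(103,440)],5,180,115,.015,"base")
for a,b in [((60,460),(295,72)),((298,530),(87,70)),((183,478),(191,72))]:
    print(tri([("top",unc(a,5,180,115)),("scene",unc(b,5,290,170))]))
E
```

```text
A [ 0.6366 -0.1561] [53.4 89.1 52.1 90. ] dirs [-31.7, -123.6]
LL [ 0.4808 -0.1787] [107.8  52.3 106.9  56.7] dirs [-59.5, -149.4]
R [ 0.5419 -0.319 ] [124.5  53.2 122.3  55.6] dirs [-60.3, -150.3]
wall [0.5652 0.1491] [ 81.6 134.9  81.3 133.4] dirs [-16.9, -106.6]
base [0.5846 0.1441] [105.2 200.7 106.9 186. ] dirs [-17.3, -110.5]
[0.4992927  0.22801953 0.08658783]
[0.46874821 0.12350677 0.08813648]
[0.49066497 0.17252221 0.09677765]
```

The sizes settle it: the blank at (372,217) has a foot of about 107 mm, so it is pull_b. The one at (362,150) is about 90 mm (a) and the one at (433,191) about 124 mm (c). The jig is centred near (0.565, 0.149) with yaw about -16.7°, and the lever is nearly down.

I'll turn the tool for the bar grasp and travel there.

```bash
cat >> h.py <<'E'
from scipy.spatial.transform import Rotation as Ro
def plan(pos,yaw=None,o=None):
    o=o or telemetry.get_obs(); R=Ro.from_euler('xyz',o['orientation'],degrees=True)
    d=R.inv().apply(np.array(pos)-o['tool_pos']); print("now",o['tool_pos'].round(4),o['orientation'].round(2),"t",round(o['clock'],2))
    print("tool shift",d.round(4),"norm",round(float(np.linalg.norm(d)),4))
    if yaw is not None:
        T=Ro.from_euler('xyz',[180,0,yaw],degrees=True); print("turn units",((R.inv()*T).as_rotvec(degrees=True)/6).round(3))
    return d
E
python3 - <<'E'
from h import *
plan([.475,.146,.17],-106.7)
for p in [(140,232),(160,117)]: print(atz("top",p,0))
# in axes of the tool after turning
o=telemetry.get_obs();o['orientation']=np.array([180,0,-106.7]);plan([.45,-.2,.226],None,o);o['tool_pos']=np.array([.45,-.2,.226]);plan([.475,.146,.17],None,o)
E
```

```text
now [ 0.2075 -0.6418  0.2257] [ 1.7991e+02 -1.0000e-02 -1.6208e+02] t 0.1
tool shift [-0.4969  0.6673  0.0566] norm 0.8339
turn units [ 1.40e-02  6.00e-03 -9.23e+00]
[0.44613173 0.36497165 0.        ]
[0.72323613 0.32569078 0.        ]
now [ 0.2075 -0.6418  0.2257] [ 180.     0.  -106.7] t 0.1
tool shift [-4.929e-01 -1.053e-01 -3.000e-04] norm 0.504
now [ 0.45  -0.2    0.226] [ 180.     0.  -106.7] t 0.1
tool shift [-0.3386  0.0755  0.056 ] norm 0.3514
```

Call:
servo_tool --rows '[[[0, 0, 0], [0, 0, -0.923], 0], [[0, 0, 0], [0, 0, -0.923], 0], [[0, 0, 0], [0, 0, -0.923], 0], [[0, 0, 0], [0, 0, -0.923], 0], [[0, 0, 0], [0, 0, -0.923], 0], [[0, 0, 0], [0, 0, -0.923], 0], [[0, 0, 0], [0, 0, -0.923], 0], [[0, 0, 0], [0, 0, -0.923], 0], [[0, 0, 0], [0, 0, -0.923], 0], [[0, 0, 0], [0, 0, -0.923], 0]]'

```text
clock: 0.93
tool_pos: [0.2076, -0.642, 0.226]
orientation: [180.0, 0.0, -106.4]
force: [-0.7, -0.2, -0.1]
opening: 0.0878
```

Call:
servo_tool --rows '[[[-0.0329, -0.007, 0], [0, 0, 0], 0], [[-0.0329, -0.007, 0], [0, 0, 0], 0], [[-0.0329, -0.007, 0], [0, 0, 0], 0], [[-0.0329, -0.007, 0], [0, 0, 0], 0], [[-0.0329, -0.007, 0], [0, 0, 0], 0], [[-0.0329, -0.007, 0], [0, 0, 0], 0], [[-0.0329, -0.007, 0], [0, 0, 0], 0], [[-0.0329, -0.007, 0], [0, 0, 0], 0], [[-0.0329, -0.007, 0], [0, 0, 0], 0], [[-0.0329, -0.007, 0], [0, 0, 0], 0], [[-0.0329, -0.007, 0], [0, 0, 0], 0], [[-0.0329, -0.007, 0], [0, 0, 0], 0], [[-0.0329, -0.007, 0], [0, 0, 0], 0], [[-0.0329, -0.007, 0], [0, 0, 0], 0], [[-0.0329, -0.007, 0], [0, 0, 0], 0], [[0, 0, 0], [0, 0, 0], 0]]'

```text
clock: 2.27
tool_pos: [0.4522, -0.1961, 0.2265]
orientation: [-180.0, 0.0, -106.5]
force: [0.2, 0.4, -0.3]
opening: 0.0874
```

Run:
```python
from h import *
import pickle
c=cam("wrist"); im=optics.snapshot("wrist"); cv2.imwrite("pics/w1.png",im[:,:,::-1]); pickle.dump(c,open("w1.pkl","wb"))
plan([.475,.146,.17],-106.7)
```

```text
now [ 0.4511 -0.1975  0.2263] [ 1.7999e+02  1.0000e-02 -1.0647e+02] t 2.32
tool shift [-0.3361  0.0745  0.0564] norm 0.3489
turn units [0.002 0.002 0.038]
```

View pics/w1.png

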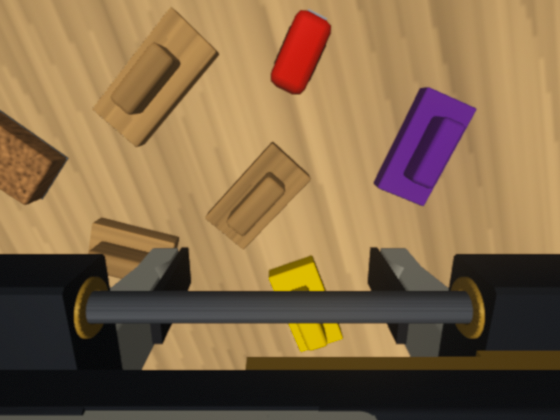

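The wrist view shows pull_b at (258,195), between the longer c at (155,78) and the shorter a at (130,245). I'll measure it from here too, then move on to the lever.

Run:
```python
from h import *
import pickle
c=pickle.load(open("w1.pkl","rb"))
im=cv2.imread("pics/w1.png");cv2.imwrite("pics/w1c.png",cv2.resize(im[130:260,195:325],None,fx=5,fy=5,interpolation=cv2.INTER_CUBIC))
P=np.array([atz("",p,.022,c)[:2] for p in [(274,142),(310,177),(244,248),(208,214)]])
print(P.mean(0),[np.linalg.norm(P[i]-P[i-1]) for i in range(4)],np.degrees(np.arctan2(*(P[0]+P[1]-P[2]-P[3])[::-1])))
```

```text
[ 0.47925167 -0.18186727] [np.float64(0.10454750464568743), np.float64(0.051892634376105216), np.float64(0.1069948391458428), np.float64(0.0545271584542596)] -148.68223664710712
```

View pics/w1c.png

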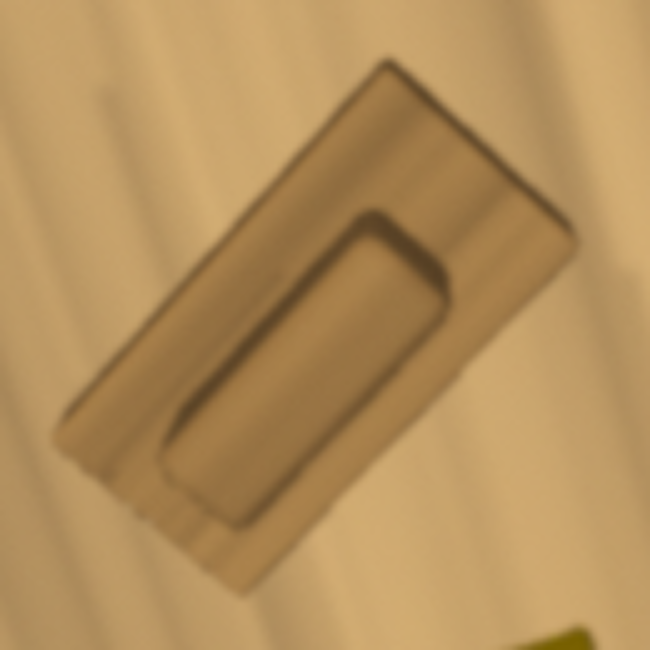

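Call:
servo_tool --rows '[[[-0.03, 0.0068, 0], [0, 0, 0], 0], [[-0.03, 0.0068, 0], [0, 0, 0], 0], [[-0.03, 0.0068, 0], [0, 0, 0], 0], [[-0.03, 0.0068, 0], [0, 0, 0], 0], [[-0.03, 0.0068, 0], [0, 0, 0], 0], [[-0.03, 0.0068, 0], [0, 0, 0], 0], [[-0.03, 0.0068, 0], [0, 0, 0], 0], [[-0.03, 0.0068, 0], [0, 0, 0], 0], [[-0.03, 0.0068, 0.005], [0, 0, 0], 0], [[-0.03, 0.0068, 0.015], [0, 0, 0], 0], [[-0.0361, 0.0065, 0.016], [0, 0, 0.038], 0], [[0, 0, 0.005], [0, 0, 0], 0], [[0, 0, 0], [0, 0, 0], 0]]'

```text
clock: 3.4
tool_pos: [0.4744, 0.1438, 0.1836]
orientation: [179.9, -0.2, -106.8]
force: [0.4, -0.7, -0.2]
opening: 0.0878
```

Run:
```python
from h import *
import pickle
c=cam("wrist"); im=optics.snapshot("wrist"); cv2.imwrite("pics/w2.png",im[:,:,::-1]); pickle.dump(c,open("w2.pkl","wb"))
plan([.475,.146,.17],-106.7)
```

```text
now [0.4747 0.1431 0.1846] [ 1.7991e+02 -1.3000e-01 -1.0688e+02] t 3.45
tool shift [-0.0029  0.0005  0.0146] norm 0.0149
turn units [ 0.015 -0.021 -0.03 ]
```

View pics/w2.png

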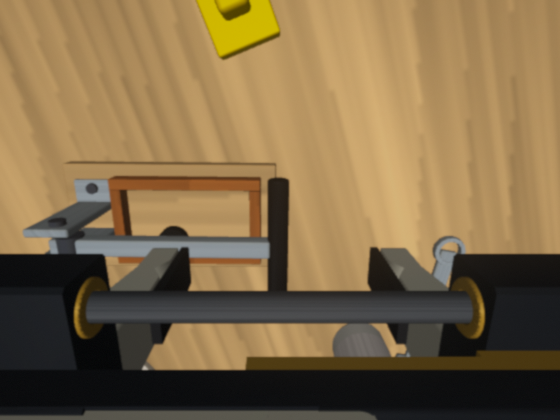

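The bar sits at column 278, centred between the jaws, with its near end at (278,180). I'll check its position and the corners of the wall tops.

Run:
```python
from h import *
import pickle
c=pickle.load(open("w2.pkl","rb"))
print("bar end",atz("",(278,181),.088,c), "lever junction",atz("",(278,247),.088,c))
for p in [(110,178),(261,179),(261,263)]: print("wall",atz("",p,.031,c))
e=np.array([.565,.149]);th=np.radians(-16.7);X=np.array([np.cos(th),np.sin(th)]);Y=np.array([-X[1],X[0]])
for xy in [(-68.5,-41.5),(68.5,-41.5)]: print(e+X*xy[0]/1e3+Y*xy[1]/1e3)
print("bar end pred",e-X*.085-Y*.055)
plan([.475,.146,.07],-106.7)
im=cv2.imread("pics/w2.png");cv2.imwrite("pics/w2c.png",cv2.resize(im[150:300,20:300],None,fx=2.8,fy=2.8,interpolation=cv2.INTER_CUBIC))
```

```text
bar end [0.4687476  0.12366483 0.088     ] lever junction [0.48383738 0.1734678  0.088     ]
wall [0.6147736  0.09004155 0.031     ]
wall [0.48644365 0.12985834 0.031     ]
wall [0.5113645  0.20820649 0.031     ]
[0.4874637  0.12893456]
[0.61868538 0.08956617]
bar end pred [0.46778026 0.12074541]
now [0.4747 0.1431 0.1846] [ 1.7991e+02 -1.3000e-01 -1.0688e+02] t 3.45
tool shift [-0.0031  0.0004  0.1146] norm 0.1146
turn units [ 0.015 -0.021 -0.03 ]
```

View pics/w2c.png

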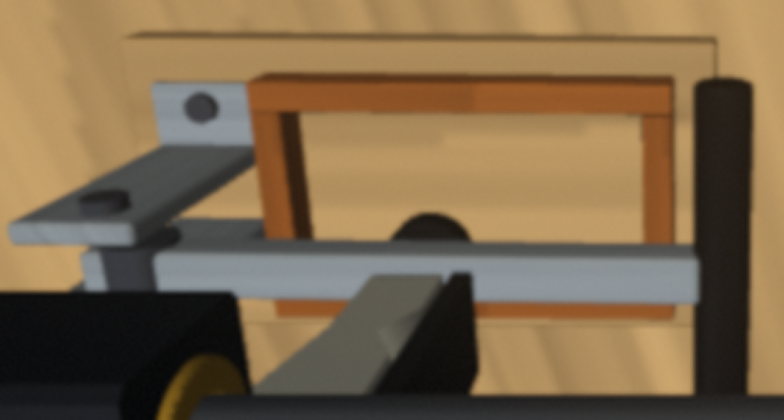

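The geometry agrees to 2–3 mm. I'll go down and grip the bar.

Call:
servo_tool --rows '[[[-0.003, 0.0004, 0.015], [0, 0, 0], 0], [[0, 0, 0.02], [0, 0, 0], 0], [[0, 0, 0.02], [0, 0, 0], 0], [[0, 0, 0.02], [0, 0, 0], 0], [[0, 0, 0.02], [0, 0, 0], 0], [[0, 0, 0.012], [0, 0, 0], 0], [[0, 0, 0.008], [0, 0, 0], 0], [[0, 0, 0], [0, 0, 0], 0], [[0, 0, 0], [0, 0, 0], 1], [[0, 0, 0], [0, 0, 0], 1], [[0, 0, 0], [0, 0, 0], 1], [[0, 0, 0], [0, 0, 0], 1], [[0, 0, 0], [0, 0, 0], 1], [[0, 0, 0], [0, 0, 0], 1]]'

```text
clock: 4.62
tool_pos: [0.4759, 0.1468, 0.071]
orientation: [-180.0, 0.0, -106.9]
force: [0.2, -0.0, -0.2]
opening: 0.0531
```

Call:
servo_tool --rows '[[[0, 0, 0], [0, 0, 0], 1], [[0, 0, 0], [0, 0, 0], 1], [[0, 0, 0], [0, 0, 0], 1], [[0, 0, 0], [0, 0, 0], 1], [[0, 0, 0], [0, 0, 0], 1], [[0, 0, 0], [0, 0, 0], 1], [[0, 0, 0], [0, 0, 0], 1], [[0, 0, 0], [0, 0, 0], 1]]'

```text
clock: 5.28
tool_pos: [0.4759, 0.1466, 0.0706]
orientation: [-180.0, 0.0, -106.9]
force: [1.4, -1.5, -2.0]
opening: 0.0151
```

Call:
servo_tool --rows '[[[0, -0.0012, -0.017], [0, 0, 0], 1], [[0, -0.0029, -0.0168], [0, 0, 0], 1], [[0, -0.0045, -0.0164], [0, 0, 0], 1], [[0, -0.0061, -0.0158], [0, 0, 0], 1], [[0, -0.0077, -0.0152], [0, 0, 0], 1], [[0, -0.0092, -0.0143], [0, 0, 0], 1], [[0, 0, 0], [0, 0, 0], 1]]'

```text
clock: 5.87
tool_pos: [0.5039, 0.1376, 0.1677]
orientation: [179.8, -0.0, -107.0]
force: [-18.8, 7.3, 12.6]
opening: 0.0153
```

Call:
servo_tool --rows '[[[0, -0.0085, -0.0145], [0, 0, 0], 1], [[0, -0.0108, -0.0127], [0, 0, 0], 1], [[0, -0.0125, -0.0115], [0, 0, 0], 1], [[0, -0.014, -0.0096], [0, 0, 0], 1], [[0, 0, 0], [0, 0, 0], 1]]'

```text
clock: 6.28
tool_pos: [0.5497, 0.1233, 0.2167]
orientation: [179.9, -0.1, -106.9]
force: [-13.6, 1.0, 20.5]
opening: 0.0148
```

Call:
servo_tool --rows '[[[0, -0.0139, -0.0102], [0, 0, 0], 1], [[0, -0.0151, -0.0083], [0, 0, 0], 1], [[0, -0.016, -0.006], [0, 0, 0], 1], [[0, -0.0165, -0.0044], [0, 0, 0], 1], [[0, 0, 0], [0, 0, 0], 1]]'

```text
clock: 6.7
tool_pos: [0.6098, 0.1046, 0.2441]
orientation: [180.0, -0.1, -107.0]
force: [-1.8, -3.7, 7.4]
opening: 0.0148
```

Call:
servo_tool --rows '[[[0, -0.0168, -0.0022], [0, 0, 0], 1], [[0, -0.017, -0.0005], [0, 0, 0], 1], [[0, -0.0125, 0.0005], [0, 0, 0], 1], [[0, 0, 0], [0, 0, 0], 1], [[0, 0, 0], [0, 0, 0], 1]]'

```text
clock: 7.12
tool_pos: [0.6531, 0.0912, 0.2454]
orientation: [180.0, -0.1, -107.0]
force: [0.1, -5.0, 2.0]
opening: 0.015
```

Call:
servo_tool --rows '[[[0, 0, 0], [0, 0, 0], 0], [[0, 0, 0], [0, 0, 0], 0], [[0, 0, 0], [0, 0, 0], 0], [[0, 0, 0], [0, 0, 0], 0], [[0, 0, 0], [0, 0, 0], 0], [[0, 0, 0], [0, 0, 0], 0], [[0, 0, 0], [0, 0, 0], 0], [[0, 0, -0.02], [0, 0, 0], 0], [[0, 0, -0.02], [0, 0, 0], 0], [[0, 0, -0.01], [0, 0, 0], 0], [[0, 0, 0], [0, 0, 0], 0]]'

```text
clock: 8.03
tool_pos: [0.6541, 0.093, 0.2984]
orientation: [-179.8, 0.1, -106.9]
force: [0.3, 0.2, -0.0]
opening: 0.0829
```

Run:
```python
from h import *
im=optics.snapshot("scene"); cv2.imwrite("pics/s2.png",cv2.resize(im[130:300,250:470,::-1],None,fx=3,fy=3))
plan([.48,-.1805,.2],-149)
o=telemetry.get_obs();o['orientation']=np.array([180,0,-149.]);plan([.48,-.1805,.2],None,o)
```

```text
now [0.6534 0.093  0.2966] [-1.7990e+02  1.0000e-01 -1.0693e+02] t 8.08
tool shift [0.3123 0.0864 0.0958] norm 0.3379
turn units [-0.01   0.023  7.012]
now [0.6534 0.093  0.2966] [ 180.    0. -149.] t 8.08
tool shift [ 0.2895 -0.1451  0.0966] norm 0.3379
```

View pics/s2.png

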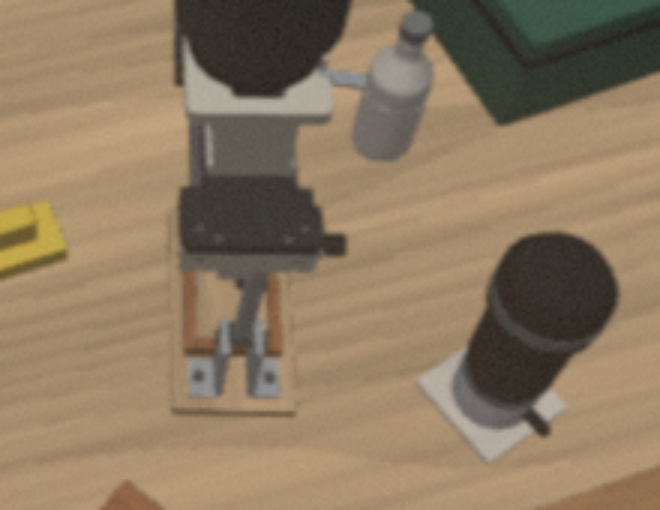

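The lever stands upright, and the router and glue are undisturbed. On to pull_b.

Call:
servo_tool --rows '[[[0, 0, 0], [0, 0, 0.876], 0], [[0, 0, 0], [0, 0, 0.876], 0], [[0, 0, 0], [0, 0, 0.876], 0], [[0, 0, 0], [0, 0, 0.876], 0], [[0, 0, 0], [0, 0, 0.876], 0], [[0, 0, 0], [0, 0, 0.876], 0], [[0, 0, 0], [0, 0, 0.876], 0], [[0, 0, 0], [0, 0, 0.876], 0], [[0.029, -0.0145, 0], [0, 0, 0], 0], [[0.029, -0.0145, 0], [0, 0, 0], 0], [[0.029, -0.0145, 0], [0, 0, 0], 0], [[0.029, -0.0145, 0], [0, 0, 0], 0], [[0.029, -0.0145, 0.01], [0, 0, 0], 0], [[0.029, -0.0145, 0.015], [0, 0, 0], 0], [[0.029, -0.0145, 0.02], [0, 0, 0], 0], [[0.029, -0.0145, 0.02], [0, 0, 0], 0], [[0.029, -0.0145, 0.015], [0, 0, 0], 0], [[0.0285, -0.0145, 0.016], [0, 0, 0], 0], [[0, 0, 0], [0, 0, 0], 0], [[0, 0, 0], [0, 0, 0], 0]]'

```text
clock: 9.75
tool_pos: [0.4775, -0.1818, 0.1978]
orientation: [179.9, -0.1, -149.1]
force: [-0.2, -0.0, 0.8]
opening: 0.0876
```

Run:
```python
from h import *
import pickle
c=cam("wrist"); im=optics.snapshot("wrist"); cv2.imwrite("pics/w3.png",im[:,:,::-1]); pickle.dump(c,open("w3.pkl","wb"))
plan([.48,-.1805,.026],-149)
# predicted rib top corners
th=np.radians(31);X=np.array([np.cos(th),np.sin(th)]);Y=np.array([-X[1],X[0]])
for sx,sy in [(1,1),(1,-1),(-1,-1),(-1,1)]: print(proj("",[*(np.array([.48,-.1805])+X*sx*.055+Y*sy*.028),.022],c).round(1),proj("",[*(np.array([.48,-.1805])+X*sx*.033+Y*sy*.012),.054],c).round(1))
```

```text
now [ 0.4789 -0.1812  0.1987] [ 1.7996e+02 -5.0000e-02 -1.4906e+02] t 9.8
tool shift [-1.400e-03 -1.000e-04  1.727e-01] norm 0.1727
turn units [ 0.006 -0.009 -0.011]
[306.3 239.5] [291.8 230.4]
[250.8 239.6] [265.3 230.4]
[247.9 128.5] [264.3 157.8]
[308.7 128.3] [292.4 157.7]
```

View pics/w3.png

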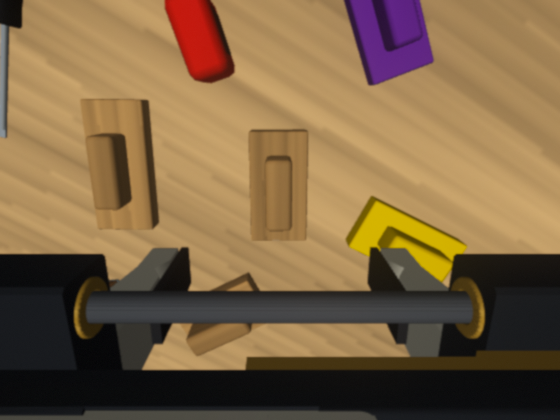

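pull_b spans columns 249–308 and rows 130–240, within 1–2 px of my prediction. It is visibly shorter than c at (120,165). I'll go down and grip the rib.

Call:
servo_tool --rows '[[[-0.001, 0, 0.03], [0, 0, 0], 0], [[0, 0, 0.03], [0, 0, 0], 0], [[0, 0, 0.03], [0, 0, 0], 0], [[0, 0, 0.03], [0, 0, 0], 0.2], [[0, 0, 0.025], [0, 0, 0], 0.3], [[0, 0, 0.015], [0, 0, 0], 0.3], [[0, 0, 0.008], [0, 0, 0], 0.3], [[0, 0, 0.0035], [0, 0, 0], 0.3], [[0, 0, 0], [0, 0, 0], 0.3], [[0, 0, 0], [0, 0, 0], 1], [[0, 0, 0], [0, 0, 0], 1], [[0, 0, 0], [0, 0, 0], 1], [[0, 0, 0], [0, 0, 0], 1], [[0, 0, 0], [0, 0, 0], 1], [[0, 0, 0], [0, 0, 0], 1], [[0, 0, 0], [0, 0, 0], 1], [[0, 0, 0], [0, 0, 0], 1], [[0, 0, 0], [0, 0, 0], 1], [[0, 0, 0], [0, 0, 0], 1]]'

```text
clock: 11.38
tool_pos: [0.4806, -0.1803, 0.0282]
orientation: [-180.0, 0.0, -149.0]
force: [-1.8, -0.1, 5.5]
opening: 0.0239
```

Call:
servo_tool --rows '[[[0, 0, -0.01], [0, 0, 0], 1], [[0, 0, -0.025], [0, 0, 0], 1], [[0, 0, -0.03], [0, 0, 0], 1], [[0, 0, -0.03], [0, 0, 0], 1], [[0, 0, -0.025], [0, 0, 0], 1], [[0, 0, 0], [0, 0, 0.884], 1], [[0, 0, 0], [0, 0, 0.884], 1], [[0, 0, 0], [0, 0, 0.884], 1], [[0, 0, 0], [0, 0, 0.884], 1], [[0, 0, 0], [0, 0, 0.884], 1], [[0, 0, 0], [0, 0, 0.884], 1], [[0, 0, 0], [0, 0, 0.884], 1], [[0, 0, 0], [0, 0, 0.884], 1], [[0, 0, 0], [0, 0, 0.884], 1], [[0, 0, 0], [0, 0, 0], 1]]'

```text
clock: 12.63
tool_pos: [0.4801, -0.1802, 0.1482]
orientation: [180.0, -0.0, 163.0]
force: [-0.1, 0.4, -0.9]
opening: 0.0238
```

Run:
```python
from h import *
im=optics.snapshot("top"); cv2.imwrite("pics/t2.png",im[:,:,::-1]);cv2.imwrite("pics/t2c.png",cv2.resize(im[115:235,180:280,::-1],None,fx=5,fy=5,interpolation=cv2.INTER_CUBIC))
plan([.53,.0,.148],163.3)
```

```text
now [ 0.4802 -0.1802  0.1482] [ 1.7999e+02 -1.0000e-02  1.6337e+02] t 12.68
tool shift [0.0039 0.1869 0.0002] norm 0.187
turn units [ 0.001 -0.002  0.012]
```

View pics/t2c.png

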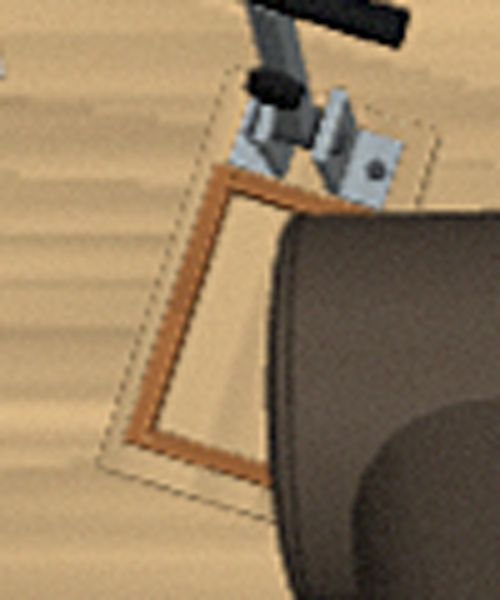

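View pics/t2.png

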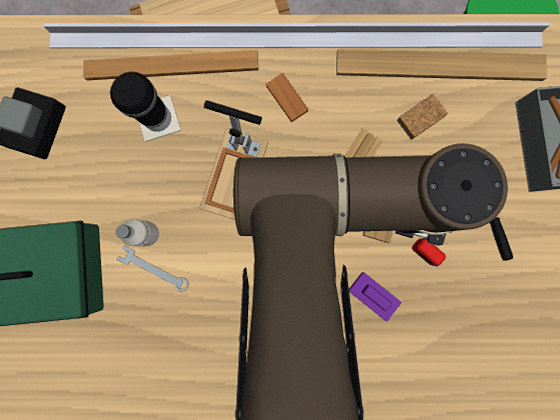

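Call:
servo_tool --rows '[[[0.0015, 0.015, 0], [0, 0, 0], 1], [[0.0015, 0.0266, 0], [0, 0, 0], 1], [[0.0015, 0.0266, 0], [0, 0, 0], 1], [[0.0015, 0.0266, 0], [0, 0, 0], 1], [[0.0015, 0.0266, 0], [0, 0, 0], 1], [[0.0015, 0.0266, 0], [0, 0, 0], 1], [[0.0015, 0.0266, 0], [0, 0, 0], 1], [[0.0015, 0.0266, 0], [0, 0, 0], 1], [[0.0012, 0.0266, 0], [0, 0, 0], 1], [[0, 0.0116, 0], [0, 0, 0], 1], [[0, 0, 0], [0, 0, 0], 1], [[0, 0, 0], [0, 0, 0], 1]]'

```text
clock: 13.68
tool_pos: [0.5364, 0.0531, 0.1478]
orientation: [-180.0, -0.0, 163.5]
force: [-0.2, -0.7, -1.0]
opening: 0.0239
```

Run:
```python
from h import *
import pickle
o=telemetry.get_obs();print(o['tool_pos'],o['orientation'])
c=cam("wrist"); im=optics.snapshot("wrist"); cv2.imwrite("pics/w4.png",im[:,:,::-1]); pickle.dump(c,open("w4.pkl","wb"))
```

```text
[0.53638282 0.05306095 0.14780601] [-1.79974734e+02 -3.46687678e-02  1.63471958e+02]
```

View pics/w4.png

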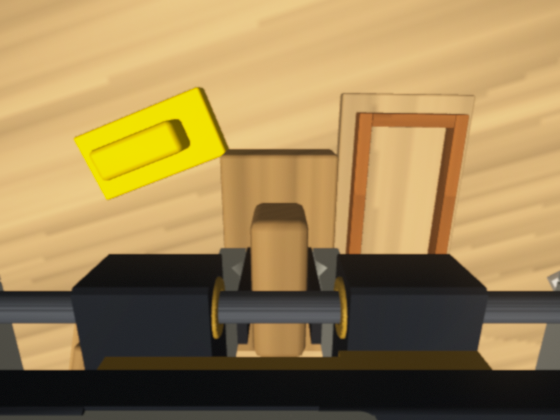

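The wrist view shows the held blank with its front foot edge at row 152, columns 222–336. The pocket's near end is on the right, with wall corners at about (358,114) and (468,114). I'll enlarge it.

Run:
```python
import cv2
im=cv2.imread("pics/w4.png");cv2.imwrite("pics/w4a.png",cv2.resize(im[85:255,330:490],None,fx=4,fy=4,interpolation=cv2.INTER_CUBIC)[:600])
cv2.imwrite("pics/w4b.png",cv2.resize(im[140:250,205:350],None,fx=5,fy=5,interpolation=cv2.INTER_CUBIC))
```

```text
(no output)
```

View pics/w4a.png

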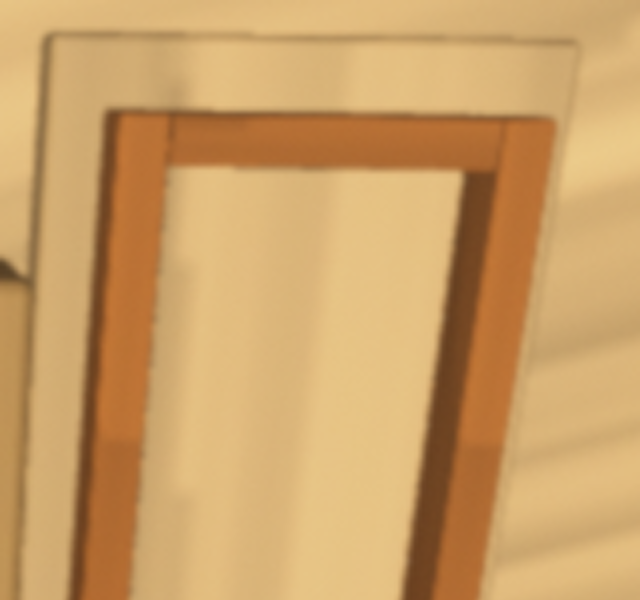

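View pics/w4b.png

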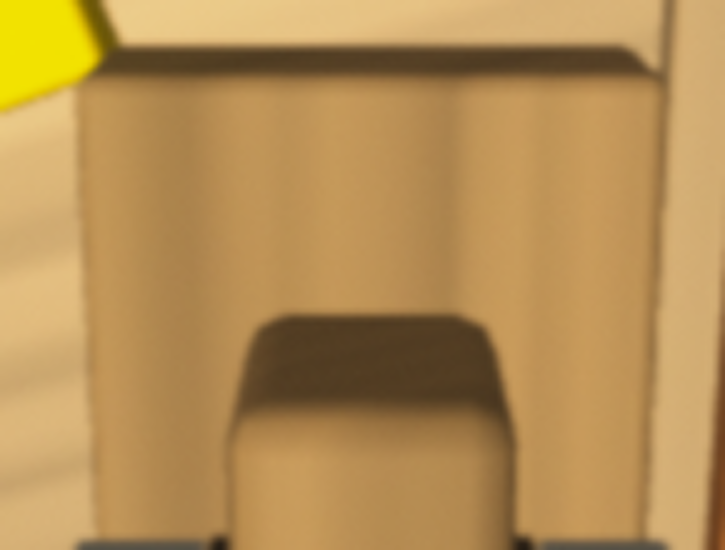

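Run:
```python
from h import *
import pickle
c=pickle.load(open("w4.pkl","rb"))
w=lambda p: atz("",unc(p,4,330,85),.031,c)[:2]
il,ir,ol,orr=map(w,[(168,164),(495,170),(116,111),(553,119)])
il2,ir2,ol2,or2=map(w,[(130,598),(433,598),(80,598),(483,598)])
ang=lambda v: round(float(np.degrees(np.arctan2(v[1],v[0]))),2)
print("inner w",np.linalg.norm(il-ir),"outer",np.linalg.norm(ol-orr))
print("yaw est: sides",ang(il2-il),ang(ir2-ir),ang(ol2-ol),ang(or2-orr),"front",ang(il-ir)-90,ang(ol-orr)-90)
for th in (-16.5,-16.9):
    t=np.radians(th);X=np.array([np.cos(t),np.sin(t)])
    print("center inner",(il+ir)/2+X*.0585,"outer",(ol+orr)/2+X*.0685)
b=lambda p: atz("",unc(p,5,205,140),.1416,c)[:2]
f1,f2,g1,g2=map(b,[(80,74),(660,77),(95,540),(645,540)])
print("blank front w",np.linalg.norm(f1-f2),ang(g1-f1),ang(g2-f2),ang(f2-f1)-90)
t=np.radians(-16.5);X=np.array([np.cos(t),np.sin(t)]);print("blank c",(f1+f2)/2+X*.055, "tcp",[.53638,.05306])
```

```text
inner w 0.06184084484024182 outer 0.08179232018823136
yaw est: sides -17.3 -16.82 -17.15 -16.3 front -197.53 -197.51999999999998
center inner [0.56542706 0.14971462] outer [0.5657651  0.14912937]
center inner [0.5653097  0.14932344] outer [0.56562768 0.14867132]
blank front w 0.05336748531804642 -17.39 -15.66 -16.790000000000006
blank c [0.53776489 0.05265876] tcp [0.53638, 0.05306]
```

Call:
servo_tool --rows '[[[0, 0.0104, 0], [0, 0, 0.06], 1], [[0, 0.02, 0], [0, 0, 0], 1], [[0, 0.02, 0], [0, 0, 0], 1], [[0, 0.02, 0], [0, 0, 0], 1], [[0, 0.02, 0], [0, 0, 0], 1], [[0, 0.01, 0], [0, 0, 0], 1], [[0, 0, 0.01], [0, 0, 0], 1], [[0, 0, 0.02], [0, 0, 0], 1], [[0, 0, 0.02], [0, 0, 0], 1], [[0, 0, 0.015], [0, 0, 0], 1], [[0, 0, 0.01], [0, 0, 0], 1], [[0, 0, 0], [0, 0, 0], 1], [[0, 0, 0], [0, 0, 0], 1]]'

```text
clock: 14.82
tool_pos: [0.5659, 0.1482, 0.0727]
orientation: [-179.9, -0.0, 162.9]
force: [0.8, -0.2, -1.0]
opening: 0.0237
```

Run:
```python
from h import *
import pickle
o=telemetry.get_obs();print(o['tool_pos'],o['orientation'],o['force'])
c=cam("wrist"); im=optics.snapshot("wrist"); cv2.imwrite("pics/w5.png",im[:,:,::-1]); pickle.dump(c,open("w5.pkl","wb"))
```

```text
[0.56586931 0.1482418  0.07265014] [-1.79938507e+02 -3.63065052e-02  1.62919917e+02] [ 0.84074813 -0.17152374 -1.00946077]
```

View pics/w5.png

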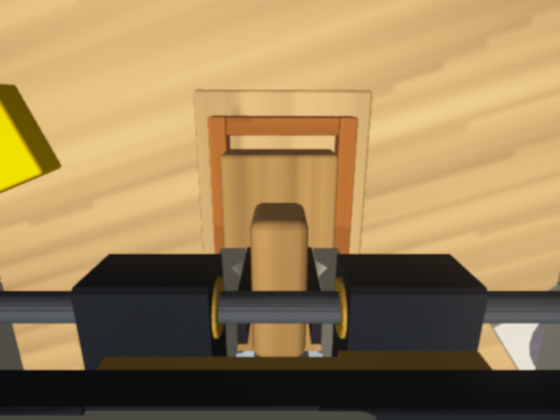

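The blank is over the pocket. I'll measure the gap in an enlarged crop.

Run:
```python
import cv2
im=cv2.imread("pics/w5.png");cv2.imwrite("pics/w5a.png",cv2.resize(im[85:205,190:380],None,fx=4,fy=4,interpolation=cv2.INTER_CUBIC))
```

```text
(no output)
```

View pics/w5a.png

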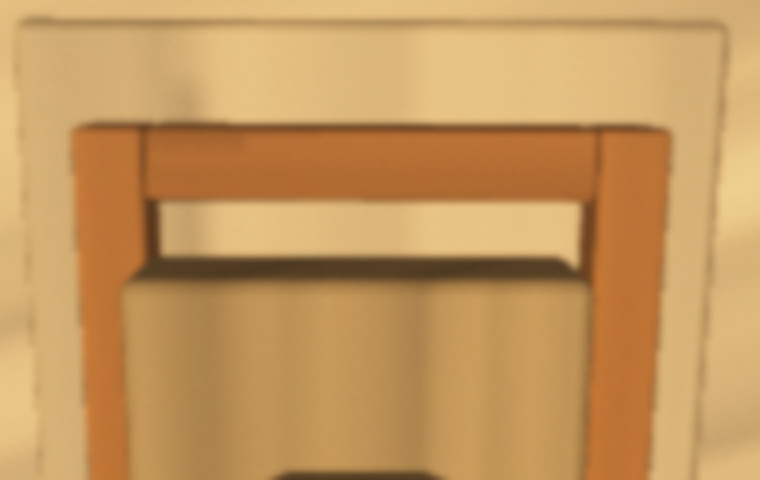

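Run:
```python
from h import *
import pickle
c=pickle.load(open("w5.pkl","rb"))
f=lambda p,z: atz("",unc(p,4,190,85),z,c)[:2]
il,ir,ol,orr=f((148,200),.031),f((594,200),.031),f((76,128),.031),f((669,130),.031)
b1,b2=f((122,283),.0665),f((590,281),.0665)
t=np.radians(-16.9);X=np.array([np.cos(t),np.sin(t)]);Y=np.array([-X[1],X[0]])
ang=lambda v: round(float(np.degrees(np.arctan2(v[1],v[0]))),2)
print("widths",np.linalg.norm(il-ir),np.linalg.norm(ol-orr),np.linalg.norm(b1-b2),"ang",ang(ir-il)-90,ang(orr-ol)-90,ang(b2-b1)-90)
for nm,m,off in (("in",(il+ir)/2,.0585),("out",(ol+orr)/2,.0685)):
    d=m+X*off-((b1+b2)/2+X*.055); print(nm,"need jig dx,dy",d@X,d@Y, "centre",m+X*off)
```

```text
widths 0.06146597476110533 0.08057495030284006 0.05382654467332575 ang -17.049999999999997 -17.25 -16.799999999999997
in need jig dx,dy -0.002355515338888559 0.0019994333133222706 centre [0.56578611 0.1504852 ]
out need jig dx,dy -0.0018599198392850035 0.002205151715188213 centre [0.56632011 0.15053797]
```

Call:
servo_tool --rows '[[[0.0017, 0.0014, 0], [0, 0, 0], 1], [[0, 0, 0], [0, 0, 0], 1], [[0, 0, 0.004], [0, 0, 0], 1], [[0, 0, 0.004], [0, 0, 0], 1], [[0, 0, 0.004], [0, 0, 0], 1], [[0, 0, 0.004], [0, 0, 0], 1], [[0, 0, 0.003], [0, 0, 0], 1], [[0, 0, 0], [0, 0, 0], 1]]'

```text
clock: 15.53
tool_pos: [0.5643, 0.1504, 0.053]
orientation: [-179.9, -0.1, 162.9]
force: [0.2, 0.0, -1.9]
opening: 0.0237
```

The bottom of the blank is 6 mm inside the walls with no contact force. I'll continue down to the floor.

Call:
servo_tool --rows '[[[0, 0, 0.003], [0, 0, 0], 1], [[0, 0, 0.003], [0, 0, 0], 1], [[0, 0, 0.002], [0, 0, 0], 1], [[0, 0, 0.001], [0, 0, 0], 1], [[0, 0, 0], [0, 0, 0], 1]]'

```text
clock: 15.95
tool_pos: [0.5647, 0.1506, 0.0447]
orientation: [-180.0, -0.0, 162.9]
force: [0.4, -0.4, -0.6]
opening: 0.0234
```

Call:
servo_tool --rows '[[[0, 0, 0.001], [0, 0, 0], 1], [[0, 0, 0.001], [0, 0, 0], 1], [[0, 0, 0], [0, 0, 0], 1]]'

```text
clock: 16.2
tool_pos: [0.565, 0.1508, 0.0433]
orientation: [180.0, 0.0, 162.9]
force: [-0.9, -0.3, 1.3]
opening: 0.0241
```

Call:
servo_tool --rows '[[[0, 0, 0], [0, 0, 0], 0], [[0, 0, 0], [0, 0, 0], 0], [[0, 0, 0], [0, 0, 0], 0], [[0, 0, 0], [0, 0, 0], 0], [[0, 0, 0], [0, 0, 0], 0], [[0, 0, 0], [0, 0, 0], 0], [[0, 0, -0.01], [0, 0, 0], 0], [[0, 0, -0.02], [0, 0, 0], 0], [[0, 0, -0.03], [0, 0, 0], 0], [[0, 0, -0.035], [0, 0, 0], 0], [[0, 0, -0.04], [0, 0, 0], 0], [[0, 0, -0.04], [0, 0, 0], 0], [[0, 0, -0.04], [0, 0, 0], 0], [[0, 0, -0.03], [0, 0, 0], 0], [[0, 0, 0], [0, 0, 0], 0], [[0, 0, 0], [0, 0, 0], 0]]'

```text
clock: 17.53
tool_pos: [0.5654, 0.151, 0.2913]
orientation: [179.8, 0.2, 162.9]
force: [-0.7, 0.3, -1.1]
opening: 0.0875
```

Run:
```python
from h import *
import pickle
c=cam("wrist"); im=optics.snapshot("wrist"); cv2.imwrite("pics/w6.png",im[:,:,::-1]); pickle.dump(c,open("w6.pkl","wb"))
cv2.imwrite("pics/w6a.png",cv2.resize(im[85:255,190:390,::-1],None,fx=3.5,fy=3.5,interpolation=cv2.INTER_CUBIC))
plan([.6545,.0925,.30],-106.9)
o=telemetry.get_obs();o['orientation']=np.array([180,0,-106.9]);plan([.6535,.092,.30],None,o)
```

```text
now [0.5646 0.1507 0.2891] [1.7990e+02 5.0000e-02 1.6292e+02] t 17.58
tool shift [-0.103  -0.0292 -0.0108] norm 0.1076
turn units [ 6.0000e-03  1.9000e-02 -1.5029e+01]
now [0.5646 0.1507 0.2891] [ 180.     0.  -106.9] t 17.58
tool shift [ 0.0303 -0.1021 -0.0109] norm 0.1071
```

View pics/w6.png

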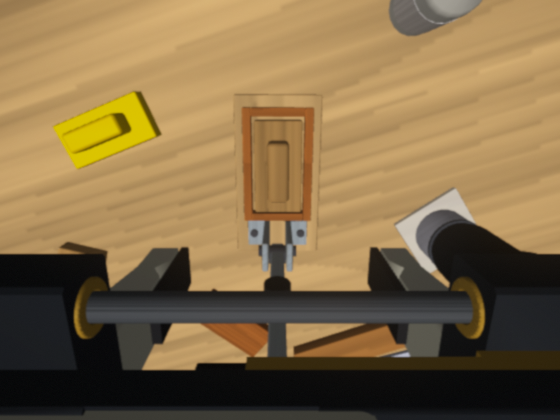

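View pics/w6a.png

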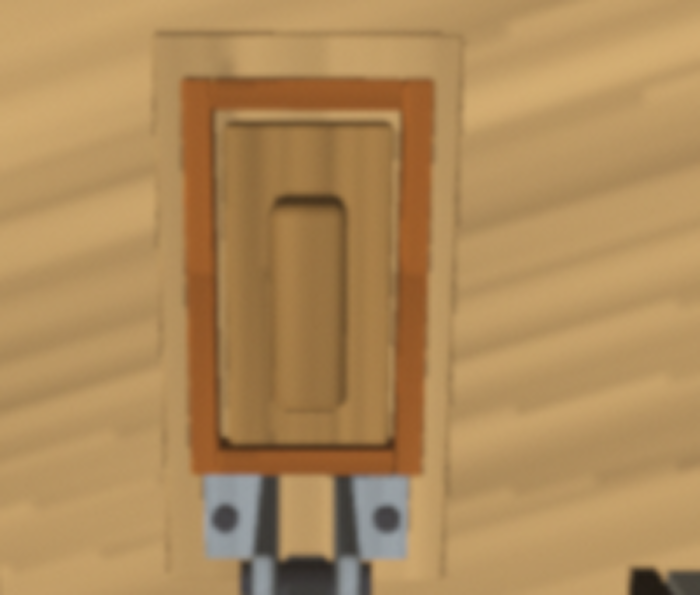

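pull_b is seated in the pocket with a small gap all round. I'll turn and go back over the bar.

Call:
servo_tool --rows '[[[0, 0, -0.011], [0, 0, -0.94], 0], [[0, 0, 0], [0, 0, -0.94], 0], [[0, 0, 0], [0, 0, -0.94], 0], [[0, 0, 0], [0, 0, -0.94], 0], [[0, 0, 0], [0, 0, -0.94], 0], [[0, 0, 0], [0, 0, -0.94], 0], [[0, 0, 0], [0, 0, -0.94], 0], [[0, 0, 0], [0, 0, -0.94], 0], [[0, 0, 0], [0, 0, -0.94], 0], [[0, 0, 0], [0, 0, -0.94], 0], [[0, 0, 0], [0, 0, -0.94], 0], [[0, 0, 0], [0, 0, -0.94], 0], [[0, 0, 0], [0, 0, -0.94], 0], [[0, 0, 0], [0, 0, -0.94], 0], [[0, 0, 0], [0, 0, -0.94], 0], [[0, 0, 0], [0, 0, -0.93], 0], [[0, 0, 0], [0, 0, 0], 0]]'

```text
clock: 19.0
tool_pos: [0.5642, 0.1503, 0.2976]
orientation: [179.9, -0.1, -106.6]
force: [-0.4, 0.7, 0.4]
opening: 0.0877
```

Call:
servo_tool --rows '[[[0.006, -0.02, 0], [0, 0, 0], 0], [[0.006, -0.02, 0], [0, 0, 0], 0], [[0.006, -0.02, 0], [0, 0, 0], 0], [[0.006, -0.02, 0], [0, 0, 0], 0], [[0.006, -0.022, 0], [0, 0, 0], 0], [[0, 0, 0], [0, 0, 0], 0], [[0, 0, 0], [0, 0, 0], 0]]'

```text
clock: 19.58
tool_pos: [0.6537, 0.0915, 0.297]
orientation: [179.9, -0.1, -107.1]
force: [-0.2, -0.0, 0.9]
opening: 0.0873
```

Run:
```python
from h import *
import pickle
c=cam("wrist"); im=optics.snapshot("wrist"); cv2.imwrite("pics/w7.png",im[:,:,::-1]); pickle.dump(c,open("w7.pkl","wb"))
plan([.6535,.092,.2454],-106.9)
```

```text
now [0.6533 0.092  0.2976] [ 1.7988e+02 -8.0000e-02 -1.0707e+02] t 19.63
tool shift [-0.0002 -0.0003  0.0522] norm 0.0522
turn units [ 0.019 -0.013 -0.028]
```

View pics/w7.png

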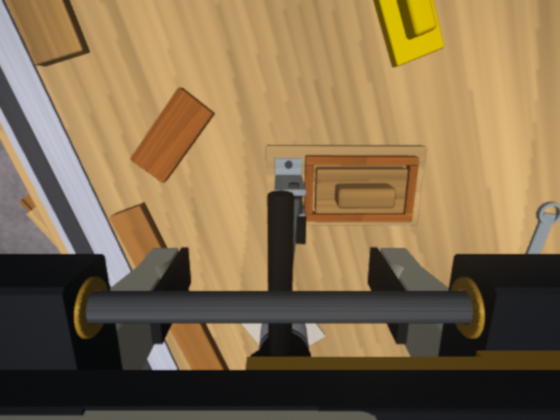

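The bar, at column 281, is centred between the jaws, and the blank is still seated. I'll go down and grip it.

Call:
servo_tool --rows '[[[0, 0, 0.015], [0, 0, 0], 0], [[0, 0, 0.02], [0, 0, 0], 0], [[0, 0, 0.012], [0, 0, 0], 0], [[0, 0, 0.0055], [0, 0, 0], 0.3], [[0, 0, 0], [0, 0, 0], 1], [[0, 0, 0], [0, 0, 0], 1], [[0, 0, 0], [0, 0, 0], 1], [[0, 0, 0], [0, 0, 0], 1], [[0, 0, 0], [0, 0, 0], 1], [[0, 0, 0], [0, 0, 0], 1], [[0, 0, 0], [0, 0, 0], 1], [[0, 0, 0], [0, 0, 0], 1], [[0, 0, 0], [0, 0, 0], 1], [[0, 0, 0], [0, 0, 0], 1], [[0, 0, 0], [0, 0, 0], 1]]'

```text
clock: 20.88
tool_pos: [0.6536, 0.0923, 0.2464]
orientation: [180.0, -0.0, -106.9]
force: [-0.7, 0.5, 1.0]
opening: 0.0152
```

By the circle geometry the bar is only about 7 mm above the fingertips, because it slipped during the lift. I'll regrip it 12 mm deeper.

Call:
servo_tool --rows '[[[0, 0, 0], [0, 0, 0], 0.7], [[0, 0, 0], [0, 0, 0], 0.7], [[0, 0, 0], [0, 0, 0], 0.7], [[0, 0, 0.006], [0, 0, 0], 0.7], [[0, 0, 0.006], [0, 0, 0], 0.7], [[0, 0, 0], [0, 0, 0], 0.7], [[0, 0, 0], [0, 0, 0], 1], [[0, 0, 0], [0, 0, 0], 1], [[0, 0, 0], [0, 0, 0], 1], [[0, 0, 0], [0, 0, 0], 1], [[0, 0, 0], [0, 0, 0], 1], [[0, 0, 0], [0, 0, 0], 1]]'

```text
clock: 21.88
tool_pos: [0.6537, 0.0923, 0.2344]
orientation: [180.0, 0.0, -106.9]
force: [0.4, -0.6, -1.3]
opening: 0.0149
```

Call:
servo_tool --rows '[[[0, 0.017, -0.0007], [0, 0, 0], 1], [[0, 0.017, 0.001], [0, 0, 0], 1], [[0, 0.0168, 0.0027], [0, 0, 0], 1], [[0, 0.0164, 0.0044], [0, 0, 0], 1], [[0, 0.0159, 0.006], [0, 0, 0], 1], [[0, 0, 0], [0, 0, 0], 1]]'

```text
clock: 22.38
tool_pos: [0.5732, 0.1178, 0.2221]
orientation: [-179.9, 0.2, -106.8]
force: [-1.0, 2.1, 2.1]
opening: 0.0148
```

Call:
servo_tool --rows '[[[0, 0.0152, 0.0076], [0, 0, 0], 1], [[0, 0.0144, 0.009], [0, 0, 0], 1], [[0, 0.0134, 0.0104], [0, 0, 0], 1], [[0, 0.0123, 0.0117], [0, 0, 0], 1], [[0, 0.0111, 0.0129], [0, 0, 0], 1], [[0, 0, 0], [0, 0, 0], 1]]'

```text
clock: 22.88
tool_pos: [0.5102, 0.1375, 0.1687]
orientation: [-180.0, 0.2, -106.9]
force: [1.8, 6.2, -2.9]
opening: 0.0149
```

Call:
servo_tool --rows '[[[0, 0.0097, 0.0139], [0, 0, 0], 1], [[0, 0.0083, 0.0148], [0, 0, 0], 1], [[0, 0.0068, 0.0156], [0, 0, 0], 1], [[0, 0.0052, 0.0162], [0, 0, 0], 1], [[0, 0.0035, 0.0166], [0, 0, 0], 1], [[0, 0, 0], [0, 0, 0], 1], [[0, 0, 0], [0, 0, 0], 1]]'

```text
clock: 23.47
tool_pos: [0.479, 0.147, 0.092]
orientation: [-180.0, 0.1, -106.9]
force: [-1.5, 6.9, -2.6]
opening: 0.0147
```

Call:
servo_tool --rows '[[[0, 0.0015, 0.012], [0, 0, 0], 1], [[0, 0.0008, 0.01], [0, 0, 0], 1], [[0, 0, 0.004], [0, 0, 0], 1], [[0, 0, 0], [0, 0, 0], 1], [[0, 0, 0], [0, 0, 0], 1]]'

```text
clock: 23.88
tool_pos: [0.4765, 0.1477, 0.0662]
orientation: [180.0, 0.1, -106.9]
force: [-5.0, 8.4, -1.2]
opening: 0.0153
```

Call:
servo_tool --rows '[[[0, 0, 0.002], [0, 0, 0], 1], [[0, 0, 0.001], [0, 0, 0], 1], [[0, 0, 0], [0, 0, 0], 1], [[0, 0, 0], [0, 0, 0], 1]]'

```text
clock: 24.22
tool_pos: [0.4765, 0.1478, 0.0635]
orientation: [180.0, 0.1, -106.9]
force: [-5.5, 9.3, -0.0]
opening: 0.0152
```

Call:
servo_tool --rows '[[[0, 0, 0.002], [0, 0, 0], 1], [[0, 0, 0.001], [0, 0, 0], 1], [[0, 0, 0], [0, 0, 0], 1], [[0, 0, 0], [0, 0, 0], 1]]'

```text
clock: 24.55
tool_pos: [0.4765, 0.1477, 0.0605]
orientation: [180.0, 0.1, -106.9]
force: [-6.2, 9.8, -0.1]
opening: 0.0151
```

Call:
servo_tool --rows '[[[0, 0, 0.002], [0, 0, 0], 1], [[0, 0, 0.001], [0, 0, 0], 1], [[0, 0, 0], [0, 0, 0], 1], [[0, 0, 0], [0, 0, 0], 1]]'

```text
clock: 24.88
tool_pos: [0.4765, 0.1478, 0.0595]
orientation: [-180.0, 0.1, -106.9]
force: [-15.1, 8.9, 23.3]
opening: 0.0151
```

Run:
```python
from h import *
im=optics.snapshot("scene"); cv2.imwrite("pics/s3.png",cv2.resize(im[150:280,270:400,::-1],None,fx=4.5,fy=4.5,interpolation=cv2.INTER_CUBIC))
o=telemetry.get_obs();print(o['force'],o['tool_pos'])
```

```text
[-15.54838101   8.81975993  24.29437991] [0.47650227 0.14779652 0.0594803 ]
```

View pics/s3.png

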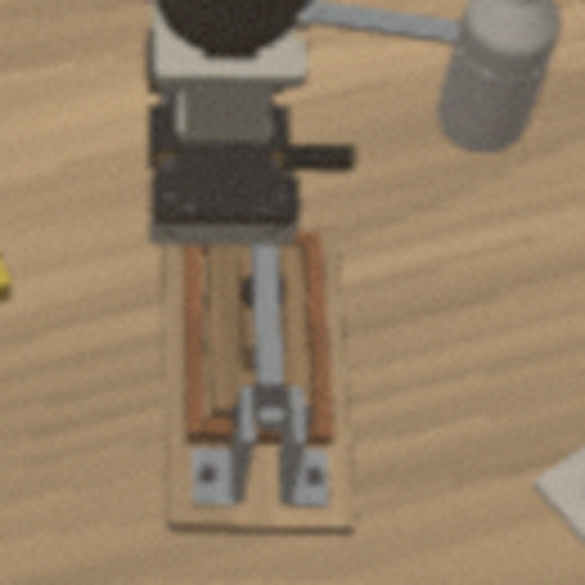

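Firm resistance at 24 N, so the pad is seated. I'll relax 1 mm, release and retreat upward.

Call:
servo_tool --rows '[[[0, 0, -0.001], [0, 0, 0], 1], [[0, 0, 0], [0, 0, 0], 0], [[0, 0, 0], [0, 0, 0], 0], [[0, 0, 0], [0, 0, 0], 0], [[0, 0, 0], [0, 0, 0], 0], [[0, 0, 0], [0, 0, 0], 0], [[0, 0, 0], [0, 0, 0], 0], [[0, 0, 0], [0, 0, 0], 0], [[0, 0, 0], [0, 0, 0], 0], [[0, 0, -0.01], [0, 0, 0], 0], [[0, 0, -0.025], [0, 0, 0], 0], [[0, 0, -0.03], [0, 0, 0], 0], [[0, 0, -0.03], [0, 0, 0], 0], [[0, 0, -0.03], [0, 0, 0], 0], [[0.025, 0, -0.02], [0, 0, 0], 0], [[0.03, 0, 0], [0, 0, 0], 0], [[0.025, 0, 0], [0, 0, 0], 0], [[0, 0, 0], [0, 0, 0], 0], [[0, 0, 0], [0, 0, 0], 0]]'

```text
clock: 26.52
tool_pos: [0.4528, 0.0686, 0.2038]
orientation: [-180.0, 0.0, -107.0]
force: [1.1, -0.3, 0.8]
opening: 0.0877
```

Run:
```python
from h import *
import pickle
c=cam("wrist"); im=optics.snapshot("wrist"); cv2.imwrite("pics/w8.png",im[:,:,::-1]); pickle.dump(c,open("w8.pkl","wb"))
im=optics.snapshot("scene"); cv2.imwrite("pics/s4f.png",im[:,:,::-1]); cv2.imwrite("pics/s4.png",cv2.resize(im[170:280,290:370,::-1],None,fx=5,fy=5,interpolation=cv2.INTER_CUBIC))
im=optics.snapshot("top"); cv2.imwrite("pics/t4.png",im[:,:,::-1])
o=telemetry.get_obs();print(o['force'],o['tool_pos'],o['clock'])
```

```text
[ 0.14867734  0.59338405 -0.41015513] [0.45344582 0.06998839 0.20331134] 26.6667
```

View pics/w8.png

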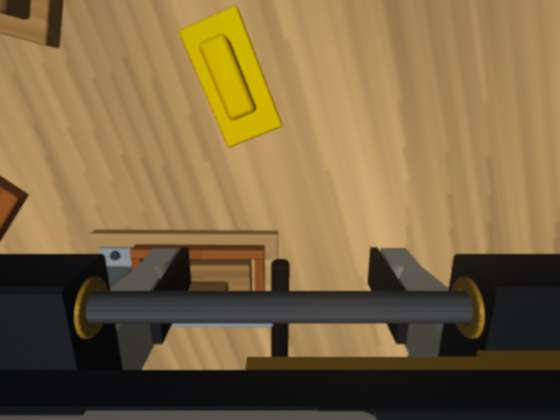

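View pics/s4.png

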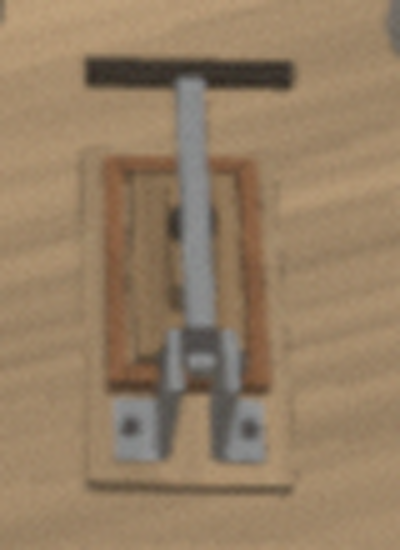

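View pics/t4.png

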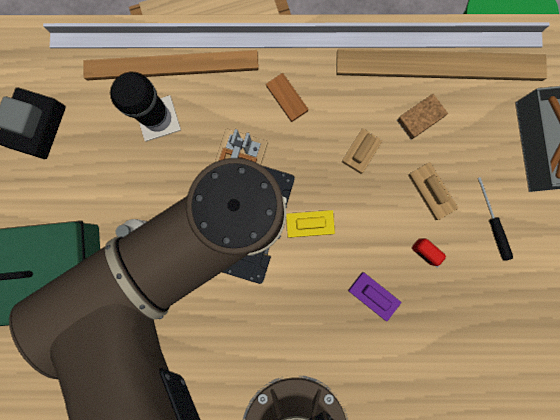

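Run:
```python
from h import *
e=np.array([.5652,.1495]);t=np.radians(-16.8);X=np.array([np.cos(t),np.sin(t)])
for a in (-.04,0,.03,.06,.1):
    p=e+X*(.085-.17*np.cos(a)); q=proj("scene",[*p,.084+.17*np.sin(a)]); print(a,((q-[290,170]+.5)*5-.5).round(1))
```

```text
-0.04 [183.5  83.1]
0 [184.6  75.5]
0.03 [185.5  70. ]
0.06 [186.4  64.7]
0.1 [187.6  58. ]
```

The bar's row in the scene picture (about 73) gives a lever angle of about 0.01 rad. The 0.06 limit would be at row 65. The blank is seated, the other two blanks haven't moved, the bystanders are upright and the arm is clear, so I'm handing in.

Run:
```python
from plant import ctrl
print(ctrl.close_job())
```

```text
the job is handed in; nothing more can be done
None
```

I swung the lever up to about 1.66 rad and set pull_b in the pocket. Then I swung the lever back down until the pad pressed back with about 24 N, retreated clear of everything and handed the job in at about 26.7 s of the 69 s allowed. No verdict was reported.

**Last checks**
- **Blank:** before the lever came down, the wrist view showed pull_b seated inside all four walls with a small gap. After that I only saw it partly covered by the lever or gripper, still in place.
- **Lever:** its angle from the scene image is about 0.01 rad, against a limit of 0.06.
- **Other things:** pull_a and pull_c had not moved and are well away from the jig. The router was upright, and so was the glue bottle, though the arm partly hid it in the last top view. The tool force was near zero.

**What disagreed**
- **Slip on the lift:** the bar slipped about 10 mm in the grip on the way up, with about 24 N of side load. I regripped it deeper before lowering.
- **Late contact:** the pad resisted about 5 mm lower than the gripper height suggested. I put this down to where the bar sat in the fingers.

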